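Staple the cards and ease the stapler's sprung arm back up

TASK

One of the two staplers on the desk has two blue cards pushed into its jaws. Press that stapler's arm all the way down to drive the staple, hold it down for a moment, then let its spring bring the arm back up slowly under your finger, over a second or more, never letting it snap up. Leave that stapler standing where it is, and leave the empty stapler, the glue stick, the eraser and the sharpener alone.

Things in the scene. Friction and masses are not known exactly. Their poses are not given: they have to be found in the camera images.
- card_stapler: The stapler to use: grey-brown desk stapler, loose on the desk, 130 long (own x) x 34 wide (own y), with two blue cards (together 90 x 61, 1 thick, 10 above the desk) sticking out of its jaws. Origin: centre of the underside of its base. Own -x points from the hinge to the jaws, own z is up. The jaws are at x = -64 mm, the arm's hinge at x = +54 mm, z = 26 mm. Mass about 0.35 kg.
- card_stapler_arm (a joint): Hinge of that stapler's top arm, rad, positive is up. A spring holds the arm at its upper stop, 0.15; fully pressed down it is at its lower stop, -0.09. Pressing at the press point takes about 5 N to start and 9 N to reach the bottom. Let go, it snaps up.
- card_stapler_press (a point): Press point on top of that stapler's arm, 104 mm ahead of the hinge (50 mm ahead of the stapler's origin), moving with the arm; the arm is about 22 mm wide here. It is 62 mm above the desk with the arm up and 37 mm with the arm fully down.
- empty_stapler: The other stapler, alike but with no cards in its jaws; same axes and origin. To be left alone.
- empty_stapler_arm (a joint): Hinge of the empty stapler's arm, rad, sprung up to 0.15.
- glue_stick: Bystander: blue and white glue stick standing upright, 24 diameter x 92 high, origin at the centre of its foot.
- eraser: Bystander: eraser in a blue sleeve lying flat, 21 x 52 x 12, origin at the centre of its underside.
- sharpener: Bystander: small metal pencil sharpener, 16 x 26 x 15, origin at the centre of its underside.

How it is judged:
By the outcome, as a careful person would: the job done as asked, in the order asked, and still so for the second after the job is handed in, with the robot touching nothing.
It also fails if it takes over 32 s, if anything falls off the work surface, if the arm or the gripper's body presses on something with over 40 N, if the wrist force passes 120 N, or if a joint passes its speed limit or range.

ROBOT

A 7-joint arm with a two-finger parallel gripper is mounted at the origin on a cart in front of the work surface, level with it; the furniture and walls round the work are solid. World frame = base frame: x ahead of the robot, y to its left, z up, the work surface at z = 0. Lengths are in m, angles in rad, forces in N, time in s.
With the tool pointing down it reaches from about 0.4 to 0.85 m from the base axis. Payload 6.9 kg.
Tool frame: the origin (TCP) lies on the centre line of the jaws, within the pads' length; the fingertips stand ahead of it and the grasp point (between the pads) lies 3 mm ahead of it (bot.tip_extent is the x of the fingertips in the tool frame, in m); x points along the fingers, y is the direction in which the jaws open and shut, and the axes are right-handed (so a half turn about x gives the same grasp; the last joint's range is limited). The gripper opens to 85 mm and grips with 20 to 120 N. Pads are 22 mm wide; open, the fingers measure 114 mm over their backs; the gripper's body (76 mm by 85 mm) begins 54 mm behind the grasp point. The pads swing forward as they close: fully open they stand 13 mm farther back than shut.
Start: joints at [-1.238, 0.507, -0.238, 1.5, 0.126, 1.149, -0.155], TCP at [0.141, 0.609, 0.253] pointing down, gripper open.
Joint ranges: [-3.08, 3.08], [-0.24, 2.05], [-1.43, 1.35], [0, 2.5], [-1.52, 4.66], [0.17, 1.96], [-2.89, 2.89]. Speed limits (rad/s): [2.39, 2.39, 3.14, 3.14, 3.14, 3.14, 3.14].

INTERFACE

Orientations are given as a 3x3 rotation matrix whose columns are the frame's x, y, z axes.
In Python, from bench import bot gives the robot as it stands.
- The arm moves only by the tool carry_out, never from a script. Its argument "moves" is a list of rows, each an object of numbers: "dx", "dy", "dz": the shift along the world's x, y, z in m; "wx", "wy", "wz": the turn, a rotation vector about the world's x, y, z in rad; "claw": the gripper command: -1 is shut, 1 is fully open, values between are in proportion. In form: [{"dx": .., "dy": .., "dz": .., "wx": .., "wy": .., "wz": .., "claw": ..}, ...]. A call has 1 to 12 rows; each row is the pose to reach, as a shift and turn from the pose commanded when the call began; what a row does not reach only later rows make up. A row lasts 1/8 s, in which the tool goes at most 62.5 mm and 10.7 degrees, less where a joint would pass 70% of its speed; a pose out of reach is approached as far as the arm can. A call with a gripper value outside its range is refused whole. The fingers move at their own pace and stop on an object; "newtons" is the grip in N (left out, the last holds). Time passes only in rows, so rows that repeat a pose let the fingers close. It gives the time, the measured TCP pose, the force and the opening at its end, in the units of the state.
- bot.observe(): the state, without advancing time (a new reading comes with each control period).
- bot.grab_frame(name): name is "side" or "top"; returns a dict with "frame" (420x560x3 uint8, red, green, blue), "depth" (420x560 float32, m along the optical axis (not along the pixel's ray), 0 where there is no reading), "camera_matrix" (3x3 intrinsics, pixels), "position" and "orientation" of the camera in the world. Camera axes: x right, y down, z forward; pixel columns grow to the right and rows downward; lengths in m; the calibration is good to about 2 mm. A picture is of the moment at which its call begins.
- bot.job_done(): hands the job in, once; it reports no verdict.
The state is a dict: "clock": time; "joint_positions": joint angles; "joint_vel": joint speeds; "joint_efforts": joint torques, N m; "eef_pos": TCP position; "eef_rot": TCP orientation; "wrist_force": force on the tool from outside, world axes, zero at the start; "torque": the same for the moment, N m; "width": opening from 0.0 (shut) to 1.0 (fully open).
Only numpy, scipy, OpenCV 4.12 (cv2) and the standard library are available. Lean on these libraries where they do the work, as an engineer would, in place of code of your own. Each camera call takes 0.05 s, during which the arm holds its last target.

## Working session

There is one attempt and no reset: what is moved stays moved. The work goes in short steps, Python scripts to look and compute and a tool call to move; the robot and the scene stay as the last step left them, time stands still between calls to the robot, and variables do not carry over. Pictures are saved under pics/ and viewed, and the job is handed in when it is done.

Besides the shell and the picture viewer there is one more tool, called after "Emit:" as name(argument=value, ...), one argument or row to a line, values as JSON. carry_out: Moves the arm, as the interface text tells. Its arguments: {"type":"object","properties":{"moves":{"type":"array","items":{"type":"object","properties":{"dx":{"type":"number"},"dy":{"type":"number"},"dz":{"type":"number"},"wx":{"type":"number"},"wy":{"type":"number"},"wz":{"type":"number"},"claw":{"type":"number"}}}},"newtons":{"type":"number"}},"required":["moves"]}

```bash
mkdir -p pics; ls; python3 - <<'E'
from bench import bot
import cv2,numpy as np
print(bot.observe(), bot.tip_extent)
for n in ("side","top"):
    f=bot.grab_frame(n); cv2.imwrite(f"pics/{n}0.png",f["frame"][:,:,::-1]); np.savez(f"pics/{n}0.npz",**f)
    print(n,f["camera_matrix"],f["position"],f["orientation"])
E
```

```text
pics
{'clock': 0.0, 'joint_positions': array([-1.23848292,  0.50831482, -0.23750155,  1.50113066,  0.12572145,
        1.14888652, -0.15478683]), 'joint_vel': array([-0.00051434,  0.00144845,  0.00064964, -0.00030288,  0.00044616,
        0.00110053, -0.0005176 ]), 'joint_efforts': array([ 3.68222163e-04, -6.20576906e+01, -2.18663089e+00, -2.49648106e+01,
        1.26815253e-02,  1.20873906e-02, -1.20358192e-05]), 'eef_pos': array([0.14053655, 0.60852521, 0.25244388]), 'eef_rot': array([[-3.30325557e-04,  2.24855171e-01,  9.74392140e-01],
       [-1.71774182e-03,  9.74390628e-01, -2.24855404e-01],
       [-9.99998470e-01, -1.74802961e-03,  6.43770031e-05]]), 'wrist_force': array([ 0.13163523,  0.72184974, -1.29136043]), 'torque': array([0.01087443, 0.04130733, 0.03418852]), 'width': 1.000746134962922} 0.022
side [[383.45220055   0.         279.88696299]
 [  0.         383.45220055 212.74683507]
 [  0.           0.           1.        ]] [ 0.22850027 -0.76513592  0.47211402] [[ 0.9160462  -0.17293098  0.36187599]
 [-0.40024628 -0.45205231  0.79715219]
 [ 0.02573457 -0.87506776 -0.48331579]]
top [[523.46399029   0.         281.75394775]
 [  0.         523.46399029 210.22692509]
 [  0.           0.           1.        ]] [ 0.39243309 -0.06505795  0.90537283] [[-0.02502587 -0.98517101  0.16974038]
 [-0.99956383  0.02732256  0.01120794]
 [-0.01567948 -0.16938585 -0.98542508]]
```

View pics/side0.png

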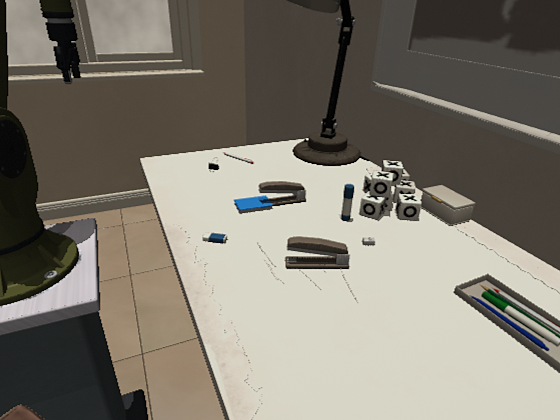

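View pics/top0.png

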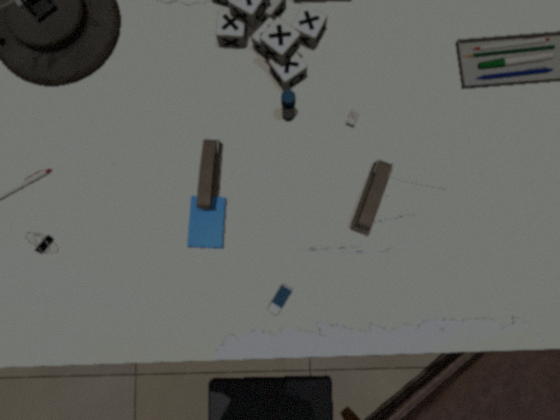

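The side view shows the card stapler at about (270,195), with its cards at (255,204). The top view shows the same stapler at about (208,175), with the cards at (207,222). Next I'll measure the arm and the cards in both views.

```bash
cat > h.py <<'E'
import numpy as np,cv2
def ray(f,u,v):
    K=f["camera_matrix"];d=np.linalg.inv(K)@np.array([u,v,1.]);return f["position"],f["orientation"]@d
def plane(f,u,v,z):
    p,d=ray(f,u,v);return p+d*(z-p[2])/d[2]
def pts(f,vs,us):
    z=f["depth"][vs,us];K=f["camera_matrix"]
    c=np.stack([(us-K[0,2])/K[0,0]*z,(vs-K[1,2])/K[1,1]*z,z]);return (f["orientation"]@c).T+f["position"]
E
python3 - <<'E'
from h import *
t=np.load("pics/top0.npz");s=np.load("pics/side0.npz")
for n,f,(x0,x1,y0,y1) in(("top",t,(185,232,130,255)),("side",s,(225,312,175,220))):
    im=f["frame"].astype(int);r,g,b=im[...,0],im[...,1],im[...,2]
    box=np.zeros(r.shape,bool);box[y0:y1,x0:x1]=1
    blue=box&(b>r+50)
    P=pts(f,*np.nonzero(blue));print(n,"blue",blue.sum(),P.mean(0),np.percentile(P,[1,50,99],axis=0).round(4).tolist())
    v,u=np.nonzero(box&~blue);P=pts(f,v,u);m=(P[:,2]>.03)&(P[:,2]<.09);Q=P[m]
    print("arm",m.sum(),Q.mean(0),np.percentile(Q,[1,50,99],axis=0).round(4).tolist())
    if n=="top":
        for src,sel in((Q,"arm"),):
            rect=cv2.minAreaRect((Q[:,:2]*1000).astype(np.float32));print(rect)
            a=np.linalg.svd(Q[:,:2]-Q[:,:2].mean(0))[2][0];a=a*np.sign(a[0]);print("axis",a,np.degrees(np.arctan2(a[1],a[0])))
            q=(Q[:,:2]-Q[:,:2].mean(0));l=q@a;w=q@np.array([-a[1],a[0]])
            for k in np.arange(-.07,.07,.01):
                mm=(l>=k)&(l<k+.01)
                if mm.sum()>3:print(round(k,3),mm.sum(),Q[mm].mean(0).round(4),w[mm].min().round(4),w[mm].max().round(4), Q[mm,2].max().round(4))
            bb=(pts(f,*np.nonzero(blue))[:,:2]*1000).astype(np.float32);print("blue rect",cv2.minAreaRect(bb))
    else:
        for k in np.arange(Q[:,0].min(),Q[:,0].max(),.01):
            mm=(Q[:,0]>=k)&(Q[:,0]<k+.01)
            if mm.sum():print(k.round(3),mm.sum(),Q[mm].mean(0).round(4),Q[mm,2].max().round(4),Q[mm,1].max().round(4),Q[mm,1].min().round(4))
E
```

```text
top blue 1402 [0.52346169 0.07534495 0.01760706] [[0.4873, 0.0452, 0.0071], [0.5234, 0.0765, 0.0106], [0.571, 0.1061, 0.0151]]
arm 1042 [0.60586559 0.06929486 0.0536588 ] [[0.5481, 0.0538, 0.0335], [0.605, 0.0692, 0.0558], [0.6674, 0.0839, 0.0628]]
((609.5489501953125, 68.90873718261719), (26.00647735595703, 125.80606079101562), 86.0400619506836)
axis [ 0.99609937 -0.0882386 ] -5.062283227998263
-0.06 95 [0.5512 0.0739 0.0542] -0.0109 0.0109 0.0619
-0.05 88 [0.5613 0.0728 0.0589] -0.011 0.0111 0.063
-0.04 88 [0.5711 0.0725 0.0595] -0.0106 0.012 0.0635
-0.03 85 [0.581  0.0714 0.0587] -0.0106 0.0123 0.0631
-0.02 86 [0.5908 0.0709 0.058 ] -0.0106 0.0122 0.0629
-0.01 88 [0.6009 0.0695 0.0568] -0.0101 0.0117 0.061
0.0 83 [0.6108 0.0695 0.0562] -0.0103 0.0127 0.0607
0.01 82 [0.6208 0.0679 0.0538] -0.0101 0.0125 0.0588
0.02 78 [0.6307 0.0681 0.0521] -0.01 0.0129 0.0564
0.03 84 [0.6409 0.0664 0.0489] -0.0098 0.0131 0.0527
0.04 81 [0.6509 0.0648 0.0457] -0.0122 0.0128 0.0511
0.05 79 [0.6605 0.0645 0.0437] -0.012 0.013 0.0496
0.06 25 [0.6678 0.0617 0.0378] -0.0115 0.0141 0.043
blue rect ((470.
[... 326 characters left out ...]
, 0.0835, 0.06]]
0.548 50 [0.5517 0.0701 0.0503] 0.0586 0.086 0.0608
0.558 44 [0.5626 0.0678 0.0524] 0.0605 0.0838 0.0602
0.568 42 [0.5728 0.0657 0.0509] 0.0601 0.0818 0.0589
0.578 42 [0.5829 0.0668 0.0503] 0.0603 0.0857 0.0578
0.588 45 [0.5925 0.0645 0.0492] 0.0593 0.083 0.0577
0.598 45 [0.603  0.064  0.0483] 0.0577 0.0813 0.0576
0.608 41 [0.6126 0.0629 0.0476] 0.0583 0.0793 0.0543
0.618 41 [0.6225 0.062  0.046 ] 0.0554 0.0814 0.0561
0.628 35 [0.633  0.0607 0.0436] 0.0526 0.0773 0.0544
0.638 32 [0.6428 0.0614 0.0429] 0.0515 0.0781 0.0539
0.648 33 [0.6525 0.0588 0.0405] 0.0481 0.0771 0.052
0.658 24 [0.6623 0.0576 0.0387] 0.0451 0.0771 0.0512
0.668 2 [0.6704 0.0535 0.0314] 0.0314 0.054 0.0531
```

```bash
python3 - <<'E'
import cv2
a=cv2.imread("pics/side0.png")[170:225,220:320];b=cv2.imread("pics/top0.png")[125:260,175:245]
cv2.imwrite("pics/sidec.png",cv2.resize(a,None,fx=7,fy=7));cv2.imwrite("pics/topc.png",cv2.resize(b,None,fx=4,fy=4))
E
```

```text
(no output)
```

View pics/sidec.png

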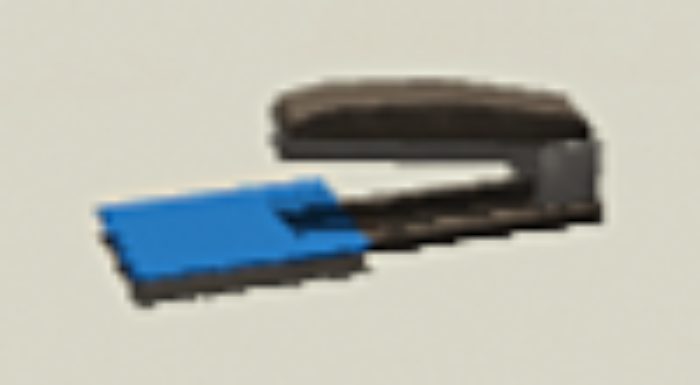

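View pics/topc.png

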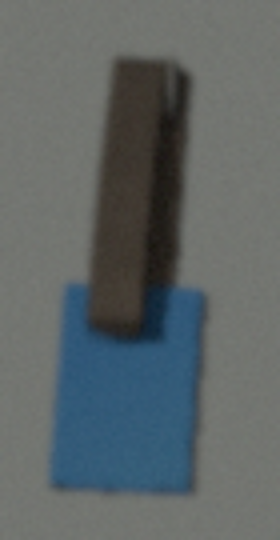

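```bash
python3 - <<'E'
from h import *
t=np.load("pics/top0.npz");s=np.load("pics/side0.npz")
for u,v in((315,3),(300,5),(345,5),(345,40),(340,70),(330,125),(70,75)):
    print(u,v,pts(s,np.array([v]),np.array([u])).round(3))
for u,v in((40,5),(60,30),(288,100)): print("top",u,v,pts(t,np.array([v]),np.array([u])).round(3))
# cross-view: front tip of arm top. top view tip px ~ (204,207), side ~ (260,189)
P=pts(t,*[a.ravel() for a in np.mgrid[0:420,0:560]]);m=(P[:,2]>.05)&(P[:,0]<.7);print("tall near",P[m].min(0),P[m].max(0))
E
```

```text
315 3 [[0.787 0.277 0.47 ]]
300 5 [[0.757 0.306 0.464]]
345 5 [[0.947 0.38  0.466]]
345 40 [[0.973 0.402 0.366]]
340 70 [[0.955 0.385 0.276]]
330 125 [[0.909 0.342 0.107]]
70 75 [[0.141 0.563 0.266]]
top 40 5 [[0.906 0.353 0.08 ]]
top 60 30 [[0.867 0.323 0.065]]
top 288 100 [[ 0.715 -0.071  0.092]]
tall near [ 0.39243309 -0.23265041  0.05000107] [0.65203809 0.16048613 0.90537283]
```

Emit:
carry_out(
  moves=[
    {"dx":0.04,"dy":-0.05,"dz":0,"claw":-1},
    {"dx":0.08,"dy":-0.1,"dz":0,"claw":-1},
    {"dx":0.12,"dy":-0.15,"dz":0,"claw":-1},
    {"dx":0.16,"dy":-0.2,"dz":0,"claw":-1},
  ],
  newtons=60,
)

```text
$.moves[0]: bad value
```

Emit:
carry_out(
  moves=[
    {"dx":0.04,"dy":-0.05,"dz":0.0,"wx":0.0,"wy":0.0,"wz":0.03,"claw":-1.0},
    {"dx":0.08,"dy":-0.1,"dz":0.0,"wx":0.0,"wy":0.0,"wz":0.06,"claw":-1.0},
    {"dx":0.12,"dy":-0.15,"dz":0.0,"wx":0.0,"wy":0.0,"wz":0.1,"claw":-1.0},
    {"dx":0.16,"dy":-0.2,"dz":0.0,"wx":0.0,"wy":0.0,"wz":0.13,"claw":-1.0},
  ],
  newtons=60,
)

```text
clock: 0.6
eef_pos: [0.2977, 0.4119, 0.2531]
eef_rot: [[-0.0, 0.096, 0.995], [-0.0, 0.995, -0.096], [-1.0, -0.0, -0.0]]
wrist_force: [2.1, 0.3, 0.0]
width: 0.146
```

Emit:
carry_out(
  moves=[
    {"dx":0.035,"dy":-0.045,"dz":0.0,"wx":0.0,"wy":0.0,"wz":0.0,"claw":-1.0},
    {"dx":0.07,"dy":-0.09,"dz":0.0,"wx":0.0,"wy":0.0,"wz":0.0,"claw":-1.0},
    {"dx":0.105,"dy":-0.135,"dz":-0.01,"wx":0.0,"wy":0.0,"wz":0.0,"claw":-1.0},
    {"dx":0.14,"dy":-0.18,"dz":-0.03,"wx":0.0,"wy":0.0,"wz":0.0,"claw":-1.0},
    {"dx":0.175,"dy":-0.225,"dz":-0.05,"wx":0.0,"wy":0.0,"wz":0.0,"claw":-1.0},
    {"dx":0.21,"dy":-0.27,"dz":-0.07,"wx":0.0,"wy":0.0,"wz":0.0,"claw":-1.0},
    {"dx":0.24,"dy":-0.31,"dz":-0.09,"wx":0.0,"wy":0.0,"wz":0.0,"claw":-1.0},
    {"dx":0.2575,"dy":-0.335,"dz":-0.12,"wx":0.0,"wy":0.0,"wz":0.0,"claw":-1.0},
    {"dx":0.2575,"dy":-0.335,"dz":-0.135,"wx":0.0,"wy":0.0,"wz":0.0,"claw":-1.0},
    {"dx":0.2575,"dy":-0.335,"dz":-0.135,"wx":0.0,"wy":0.0,"wz":0.0,"claw":-1.0},
    {"dx":0.2575,"dy":-0.335,"dz":-0.135,"wx":0.0,"wy":0.0,"wz":0.0,"claw":-1.0},
  ],
)

```text
clock: 1.98
eef_pos: [0.554, 0.0804, 0.119]
eef_rot: [[0.001, 0.095, 0.996], [0.001, 0.996, -0.095], [-1.0, 0.001, 0.001]]
wrist_force: [-0.3, 0.5, 0.1]
width: 0.002
```

```bash
python3 - <<'E'
from bench import bot
import cv2,numpy as np
from h import *
o=bot.observe();print(o["clock"],o["eef_pos"],o["wrist_force"],o["width"])
F={}
for n in ("side","top"):
    f=bot.grab_frame(n);F[n]=f; np.savez(f"pics/{n}1.npz",**f)
a=F["side"]["frame"][110:225,200:330,::-1];cv2.imwrite("pics/side1c.png",cv2.resize(a,None,fx=5,fy=5))
b=F["top"]["frame"][100:270,130:300,::-1];cv2.imwrite("pics/top1c.png",cv2.resize(b,None,fx=3,fy=3))
f=F["side"];P=pts(f,*[a.ravel() for a in np.mgrid[110:225,200:330]])
m=(abs(P[:,0]-.558)<.03)&(abs(P[:,1]-.073)<.03)&(P[:,2]>.07)&(P[:,2]<.16);Q=P[m]
for z in np.arange(.07,.16,.01):
    k=(Q[:,2]>=z)&(Q[:,2]<z+.01)
    if k.any():print(z.round(2),k.sum(),Q[k].min(0).round(4),Q[k].max(0).round(4))
E
```

```text
1.975 [0.55404591 0.08035438 0.11903987] [-0.26417731  0.53898763  0.10638956] 0.0018355596271247096
0.09 11 [0.5467 0.0732 0.0963] [0.5626 0.0772 0.0994]
0.1 30 [0.5429 0.0653 0.1007] [0.5648 0.0841 0.1099]
0.11 38 [0.5429 0.0664 0.1101] [0.5646 0.0831 0.1196]
0.12 38 [0.5428 0.0668 0.12  ] [0.5654 0.0842 0.1299]
0.13 25 [0.5409 0.0647 0.1304] [0.5637 0.0947 0.1396]
0.14 41 [0.5386 0.0456 0.1411] [0.5619 0.1005 0.15  ]
0.15 33 [0.5387 0.0434 0.1501] [0.5601 0.0985 0.1599]
```

View pics/side1c.png

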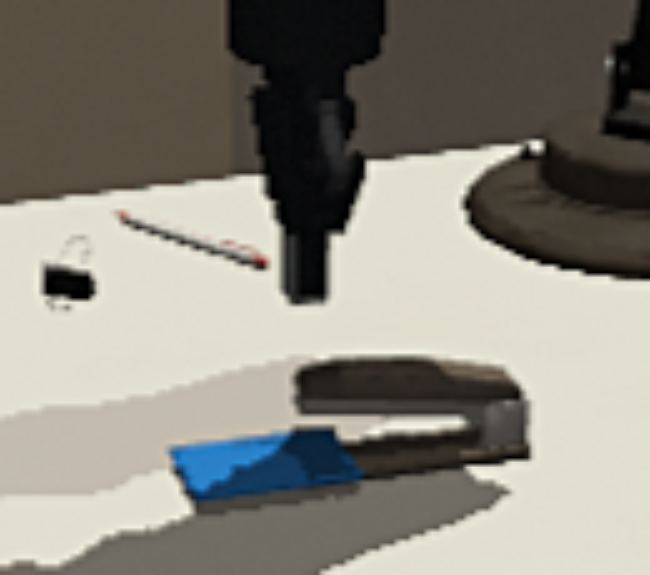

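View pics/top1c.png

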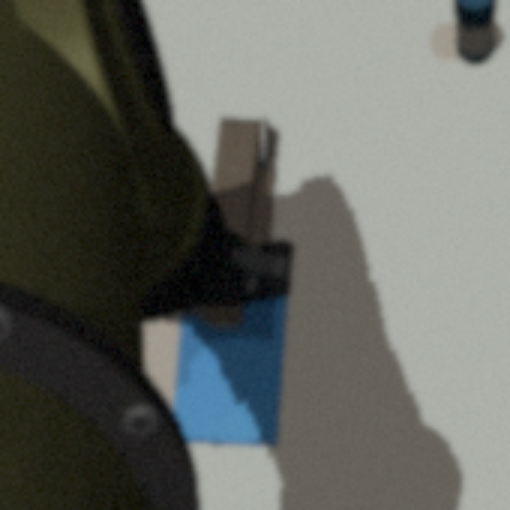

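The side view shows the closed fingertips about 35 mm above the front part of the arm, and the measured tip height of 0.097 fits the TCP minus 22 mm. I'll settle there and then approach.

Emit:
carry_out(
  moves=[
    {"dx":0.002,"dy":0.0,"dz":-0.01,"wx":0.0,"wy":0.0,"wz":0.0,"claw":-1.0},
    {"dx":0.002,"dy":0.0,"dz":-0.02,"wx":0.0,"wy":0.0,"wz":0.0,"claw":-1.0},
    {"dx":0.002,"dy":0.0,"dz":-0.025,"wx":0.0,"wy":0.0,"wz":0.0,"claw":-1.0},
    {"dx":0.002,"dy":0.0,"dz":-0.028,"wx":0.0,"wy":0.0,"wz":0.0,"claw":-1.0},
    {"dx":0.002,"dy":0.0,"dz":-0.028,"wx":0.0,"wy":0.0,"wz":0.0,"claw":-1.0},
    {"dx":0.002,"dy":0.0,"dz":-0.028,"wx":0.0,"wy":0.0,"wz":0.0,"claw":-1.0},
  ],
)

```text
clock: 2.82
eef_pos: [0.5564, 0.0788, 0.0905]
eef_rot: [[0.0, 0.097, 0.995], [0.0, 0.995, -0.097], [-1.0, 0.0, 0.0]]
wrist_force: [-1.0, -0.3, 0.7]
width: -0.0
```

Emit:
carry_out(
  moves=[
    {"dx":0.003,"dy":-0.0055,"dz":0.0,"wx":0.0,"wy":0.0,"wz":0.0,"claw":-1.0},
    {"dx":0.003,"dy":-0.0055,"dz":-0.003,"wx":0.0,"wy":0.0,"wz":0.0,"claw":-1.0},
    {"dx":0.003,"dy":-0.0055,"dz":-0.006,"wx":0.0,"wy":0.0,"wz":0.0,"claw":-1.0},
    {"dx":0.003,"dy":-0.0055,"dz":-0.008,"wx":0.0,"wy":0.0,"wz":0.0,"claw":-1.0},
    {"dx":0.003,"dy":-0.0055,"dz":-0.008,"wx":0.0,"wy":0.0,"wz":0.0,"claw":-1.0},
  ],
)

```text
clock: 3.45
eef_pos: [0.5591, 0.0733, 0.0822]
eef_rot: [[-0.0, 0.097, 0.995], [-0.0, 0.995, -0.097], [-1.0, -0.0, -0.0]]
wrist_force: [-0.6, -0.7, 0.1]
width: 0.003
```

Emit:
carry_out(
  moves=[
    {"dx":-0.0005,"dy":0.0,"dz":-0.0025,"wx":0.0,"wy":0.0,"wz":0.0,"claw":-1.0},
    {"dx":-0.001,"dy":0.0,"dz":-0.005,"wx":0.0,"wy":0.0,"wz":0.0,"claw":-1.0},
    {"dx":-0.0015,"dy":0.0,"dz":-0.0075,"wx":0.0,"wy":0.0,"wz":0.0,"claw":-1.0},
    {"dx":-0.002,"dy":0.0,"dz":-0.01,"wx":0.0,"wy":0.0,"wz":0.0,"claw":-1.0},
    {"dx":-0.002,"dy":0.0,"dz":-0.01,"wx":0.0,"wy":0.0,"wz":0.0,"claw":-1.0},
  ],
)

```text
clock: 4.08
eef_pos: [0.5565, 0.0735, 0.0724]
eef_rot: [[-0.001, 0.096, 0.995], [0.0, 0.995, -0.096], [-1.0, -0.0, -0.001]]
wrist_force: [-3.1, -0.6, 6.9]
width: -0.0
```

```bash
python3 - <<'E'
from bench import bot
import cv2
o=bot.observe();print(o["clock"],o["eef_pos"],o["wrist_force"],o["torque"])
f=bot.grab_frame("side");cv2.imwrite("pics/side2c.png",cv2.resize(f["frame"][130:225,220:330,::-1],None,fx=6,fy=6))
E
```

```text
4.075 [0.55647642 0.07347314 0.07240745] [-3.10412552 -0.55456811  6.92197359] [0.04825083 0.7245616  0.01268165]
```

View pics/side2c.png

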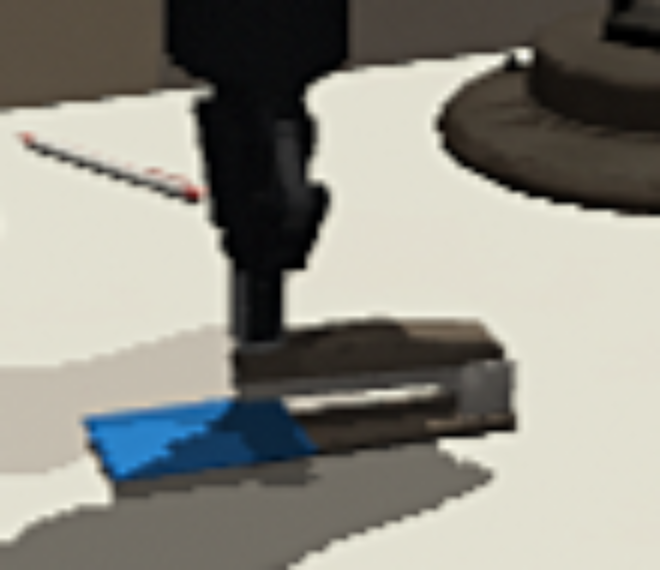

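The side view shows the fingertip bearing squarely on the front of the arm, which is partway down at 7 N. I'll keep going to the bottom.

Emit:
carry_out(
  moves=[
    {"dx":-0.0008,"dy":0.0,"dz":-0.0025,"wx":0.0,"wy":0.0,"wz":0.0,"claw":-1.0},
    {"dx":-0.0015,"dy":0.0,"dz":-0.005,"wx":0.0,"wy":0.0,"wz":0.0,"claw":-1.0},
    {"dx":-0.0022,"dy":0.0,"dz":-0.0075,"wx":0.0,"wy":0.0,"wz":0.0,"claw":-1.0},
    {"dx":-0.0028,"dy":0.0,"dz":-0.01,"wx":0.0,"wy":0.0,"wz":0.0,"claw":-1.0},
    {"dx":-0.003,"dy":0.0,"dz":-0.011,"wx":0.0,"wy":0.0,"wz":0.0,"claw":-1.0},
    {"dx":-0.003,"dy":0.0,"dz":-0.011,"wx":0.0,"wy":0.0,"wz":0.0,"claw":-1.0},
  ],
)

```text
clock: 4.88
eef_pos: [0.5544, 0.0736, 0.0618]
eef_rot: [[0.001, 0.096, 0.995], [0.0, 0.995, -0.096], [-1.0, 0.0, 0.001]]
wrist_force: [-1.5, 1.1, 7.3]
width: 0.001
```

Not at the bottom yet: the force is still in the spring range. I'll press further in small steps.

Emit:
carry_out(
  moves=[
    {"dx":-0.0003,"dy":0.0,"dz":-0.0015,"wx":0.0,"wy":0.0,"wz":0.0,"claw":-1.0},
    {"dx":-0.0005,"dy":0.0,"dz":-0.003,"wx":0.0,"wy":0.0,"wz":0.0,"claw":-1.0},
    {"dx":-0.0005,"dy":0.0,"dz":-0.0035,"wx":0.0,"wy":0.0,"wz":0.0,"claw":-1.0},
    {"dx":-0.0005,"dy":0.0,"dz":-0.0035,"wx":0.0,"wy":0.0,"wz":0.0,"claw":-1.0},
  ],
)

```text
clock: 5.38
eef_pos: [0.5541, 0.0737, 0.0585]
eef_rot: [[0.001, 0.096, 0.995], [0.0, 0.995, -0.096], [-1.0, 0.001, 0.001]]
wrist_force: [-2.5, 1.1, 6.9]
width: -0.001
```

Emit:
carry_out(
  moves=[
    {"dx":0.0,"dy":0.0,"dz":-0.001,"wx":0.0,"wy":0.0,"wz":0.0,"claw":-1.0},
    {"dx":0.0,"dy":0.0,"dz":-0.002,"wx":0.0,"wy":0.0,"wz":0.0,"claw":-1.0},
    {"dx":0.0,"dy":0.0,"dz":-0.002,"wx":0.0,"wy":0.0,"wz":0.0,"claw":-1.0},
  ],
)

```text
clock: 5.75
eef_pos: [0.5541, 0.0737, 0.0573]
eef_rot: [[0.002, 0.096, 0.995], [0.0, 0.995, -0.096], [-1.0, 0.001, 0.002]]
wrist_force: [-4.8, -0.1, 16.5]
width: 0.005
```

```bash
python3 - <<'E'
from bench import bot
import cv2
o=bot.observe();print(o["clock"],o["eef_pos"],o["wrist_force"],o["torque"])
f=bot.grab_frame("side");cv2.imwrite("pics/side3c.png",cv2.resize(f["frame"][130:225,220:330,::-1],None,fx=6,fy=6))
E
```

```text
5.75 [0.5540575  0.07365887 0.05728433] [-4.83784634 -0.09621819 16.50642347] [0.04607308 0.90393621 0.05310627]
```

View pics/side3c.png

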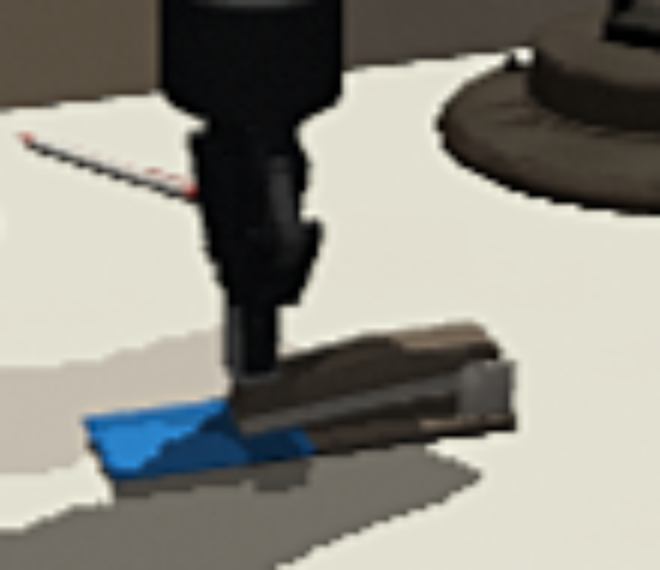

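The force jumped to 16.5 N, and the picture shows the arm down on the cards, so it's at the stop. I'll hold it there for 0.75 s and then start the slow release.

Emit:
carry_out(
  moves=[
    {"dx":0.0,"dy":0.0,"dz":-0.0003,"wx":0.0,"wy":0.0,"wz":0.0,"claw":-1.0},
    {"dx":0.0,"dy":0.0,"dz":-0.0003,"wx":0.0,"wy":0.0,"wz":0.0,"claw":-1.0},
    {"dx":0.0,"dy":0.0,"dz":-0.0003,"wx":0.0,"wy":0.0,"wz":0.0,"claw":-1.0},
    {"dx":0.0,"dy":0.0,"dz":-0.0003,"wx":0.0,"wy":0.0,"wz":0.0,"claw":-1.0},
    {"dx":0.0,"dy":0.0,"dz":-0.0003,"wx":0.0,"wy":0.0,"wz":0.0,"claw":-1.0},
    {"dx":0.0,"dy":0.0,"dz":-0.0003,"wx":0.0,"wy":0.0,"wz":0.0,"claw":-1.0},
  ],
)

```text
clock: 6.55
eef_pos: [0.554, 0.0737, 0.0572]
eef_rot: [[0.002, 0.096, 0.995], [0.0, 0.995, -0.096], [-1.0, 0.001, 0.002]]
wrist_force: [-4.8, 0.4, 17.9]
width: 0.001
```

Emit:
carry_out(
  moves=[
    {"dx":0.0,"dy":0.0,"dz":0.001,"wx":0.0,"wy":0.0,"wz":0.0,"claw":-1.0},
    {"dx":0.0001,"dy":0.0,"dz":0.002,"wx":0.0,"wy":0.0,"wz":0.0,"claw":-1.0},
    {"dx":0.0002,"dy":0.0,"dz":0.003,"wx":0.0,"wy":0.0,"wz":0.0,"claw":-1.0},
    {"dx":0.0003,"dy":0.0,"dz":0.004,"wx":0.0,"wy":0.0,"wz":0.0,"claw":-1.0},
    {"dx":0.0005,"dy":0.0,"dz":0.005,"wx":0.0,"wy":0.0,"wz":0.0,"claw":-1.0},
    {"dx":0.0006,"dy":0.0,"dz":0.006,"wx":0.0,"wy":0.0,"wz":0.0,"claw":-1.0},
    {"dx":0.0008,"dy":0.0,"dz":0.007,"wx":0.0,"wy":0.0,"wz":0.0,"claw":-1.0},
    {"dx":0.001,"dy":0.0,"dz":0.008,"wx":0.0,"wy":0.0,"wz":0.0,"claw":-1.0},
  ],
)

```text
clock: 7.55
eef_pos: [0.5548, 0.0736, 0.0641]
eef_rot: [[0.001, 0.096, 0.995], [0.0, 0.995, -0.096], [-1.0, 0.0, 0.001]]
wrist_force: [-2.0, -0.3, 7.5]
width: -0.002
```

Still in contact at 7.5 N and following the finger up.

Emit:
carry_out(
  moves=[
    {"dx":0.0002,"dy":0.0,"dz":0.001,"wx":0.0,"wy":0.0,"wz":0.0,"claw":-1.0},
    {"dx":0.0004,"dy":0.0,"dz":0.002,"wx":0.0,"wy":0.0,"wz":0.0,"claw":-1.0},
    {"dx":0.0006,"dy":0.0,"dz":0.003,"wx":0.0,"wy":0.0,"wz":0.0,"claw":-1.0},
    {"dx":0.0008,"dy":0.0,"dz":0.004,"wx":0.0,"wy":0.0,"wz":0.0,"claw":-1.0},
    {"dx":0.001,"dy":0.0,"dz":0.005,"wx":0.0,"wy":0.0,"wz":0.0,"claw":-1.0},
    {"dx":0.0012,"dy":0.0,"dz":0.006,"wx":0.0,"wy":0.0,"wz":0.0,"claw":-1.0},
    {"dx":0.0015,"dy":0.0,"dz":0.007,"wx":0.0,"wy":0.0,"wz":0.0,"claw":-1.0},
    {"dx":0.0018,"dy":0.0,"dz":0.008,"wx":0.0,"wy":0.0,"wz":0.0,"claw":-1.0},
  ],
)

```text
clock: 8.55
eef_pos: [0.5563, 0.0735, 0.0719]
eef_rot: [[-0.0, 0.096, 0.995], [0.0, 0.995, -0.096], [-1.0, 0.0, -0.0]]
wrist_force: [-2.9, 0.2, 6.6]
width: 0.0
```

Emit:
carry_out(
  moves=[
    {"dx":0.0003,"dy":0.0,"dz":0.001,"wx":0.0,"wy":0.0,"wz":0.0,"claw":-1.0},
    {"dx":0.0005,"dy":0.0,"dz":0.002,"wx":0.0,"wy":0.0,"wz":0.0,"claw":-1.0},
    {"dx":0.0008,"dy":0.0,"dz":0.003,"wx":0.0,"wy":0.0,"wz":0.0,"claw":-1.0},
    {"dx":0.001,"dy":0.0,"dz":0.004,"wx":0.0,"wy":0.0,"wz":0.0,"claw":-1.0},
    {"dx":0.0013,"dy":0.0,"dz":0.005,"wx":0.0,"wy":0.0,"wz":0.0,"claw":-1.0},
    {"dx":0.0016,"dy":0.0,"dz":0.006,"wx":0.0,"wy":0.0,"wz":0.0,"claw":-1.0},
  ],
)

```text
clock: 9.3
eef_pos: [0.5578, 0.0734, 0.0778]
eef_rot: [[-0.0, 0.096, 0.995], [0.0, 0.995, -0.096], [-1.0, 0.0, -0.0]]
wrist_force: [-1.0, 0.3, 5.5]
width: -0.001
```

Emit:
carry_out(
  moves=[
    {"dx":0.0003,"dy":0.0,"dz":0.001,"wx":0.0,"wy":0.0,"wz":0.0,"claw":-1.0},
    {"dx":0.0005,"dy":0.0,"dz":0.002,"wx":0.0,"wy":0.0,"wz":0.0,"claw":-1.0},
    {"dx":0.0008,"dy":0.0,"dz":0.003,"wx":0.0,"wy":0.0,"wz":0.0,"claw":-1.0},
    {"dx":0.001,"dy":0.0,"dz":0.004,"wx":0.0,"wy":0.0,"wz":0.0,"claw":-1.0},
    {"dx":0.001,"dy":0.0,"dz":0.005,"wx":0.0,"wy":0.0,"wz":0.0,"claw":-1.0},
    {"dx":0.001,"dy":0.0,"dz":0.006,"wx":0.0,"wy":0.0,"wz":0.0,"claw":-1.0},
    {"dx":0.001,"dy":0.0,"dz":0.007,"wx":0.0,"wy":0.0,"wz":0.0,"claw":-1.0},
  ],
)

```text
clock: 10.18
eef_pos: [0.5591, 0.0733, 0.0844]
eef_rot: [[-0.0, 0.097, 0.995], [-0.0, 0.995, -0.097], [-1.0, -0.0, -0.0]]
wrist_force: [0.4, -0.1, 0.3]
width: -0.001
```

Contact is lost near z = 0.084, so the arm is at its upper stop after about a 3.5 s release. Now I'll lift clear.

Emit:
carry_out(
  moves=[
    {"dx":0.0,"dy":0.0,"dz":0.005,"wx":0.0,"wy":0.0,"wz":0.0,"claw":-1.0},
    {"dx":0.0,"dy":0.0,"dz":0.02,"wx":0.0,"wy":0.0,"wz":0.0,"claw":-1.0},
    {"dx":0.0,"dy":0.0,"dz":0.05,"wx":0.0,"wy":0.0,"wz":0.0,"claw":-1.0},
    {"dx":-0.02,"dy":0.04,"dz":0.09,"wx":0.0,"wy":0.0,"wz":0.0,"claw":-1.0},
    {"dx":-0.05,"dy":0.09,"dz":0.12,"wx":0.0,"wy":0.0,"wz":0.0,"claw":-1.0},
    {"dx":-0.08,"dy":0.13,"dz":0.13,"wx":0.0,"wy":0.0,"wz":0.0,"claw":-1.0},
    {"dx":-0.11,"dy":0.17,"dz":0.13,"wx":0.0,"wy":0.0,"wz":0.0,"claw":-1.0},
    {"dx":-0.14,"dy":0.21,"dz":0.13,"wx":0.0,"wy":0.0,"wz":0.0,"claw":-1.0},
    {"dx":-0.14,"dy":0.21,"dz":0.13,"wx":0.0,"wy":0.0,"wz":0.0,"claw":-1.0},
    {"dx":-0.14,"dy":0.21,"dz":0.13,"wx":0.0,"wy":0.0,"wz":0.0,"claw":-1.0},
  ],
)

```text
clock: 11.42
eef_pos: [0.4195, 0.2828, 0.2152]
eef_rot: [[0.001, 0.097, 0.995], [-0.0, 0.995, -0.097], [-1.0, 0.0, 0.001]]
wrist_force: [-0.4, 0.3, -0.1]
width: -0.004
```

```bash
python3 - <<'E'
from bench import bot
from h import *
t0=np.load("pics/top0.npz")
o=bot.observe();print(o["clock"],o["eef_pos"],o["wrist_force"])
F={n:bot.grab_frame(n) for n in("top","side")}
cv2.imwrite("pics/top4.png",F["top"]["frame"][:,:,::-1]);cv2.imwrite("pics/side4c.png",cv2.resize(F["side"]["frame"][160:290,180:420,::-1],None,fx=3,fy=3))
for f in(t0,F["top"]):
    im=f["frame"].astype(int);v,u=np.nonzero(im[130:255,185:232,2]>im[130:255,185:232,0]+50)
    v2,u2=[a.ravel() for a in np.mgrid[130:255,185:232]];P=pts(f,v2,u2);m=(P[:,2]>.03)&(P[:,2]<.09)&(P[:,0]<.68)
    print(len(v),u.mean(),v.mean(),cv2.minAreaRect((P[m,:2]*1000).astype(np.float32)),P[m].mean(0),np.percentile(P[m&(P[:,0]<.57),2],[50,95]))
E
```

```text
11.425 [0.41953433 0.28284477 0.21523282] [-0.41667214  0.25385664 -0.11558116]
1402 21.19543509272468 94.96005706134095 ((609.5489501953125, 68.90873718261719), (26.00647735595703, 125.80606079101562), 86.0400619506836) [0.60586559 0.06929486 0.0536588 ] [0.05809377 0.06189757]
1415 21.180918727915195 94.8643109540636 ((609.7977294921875, 69.21607971191406), (25.932676315307617, 125.56375885009766), 86.02841186523438) [0.60580192 0.0693245  0.05379061] [0.05828653 0.06189085]
```

View pics/side4c.png

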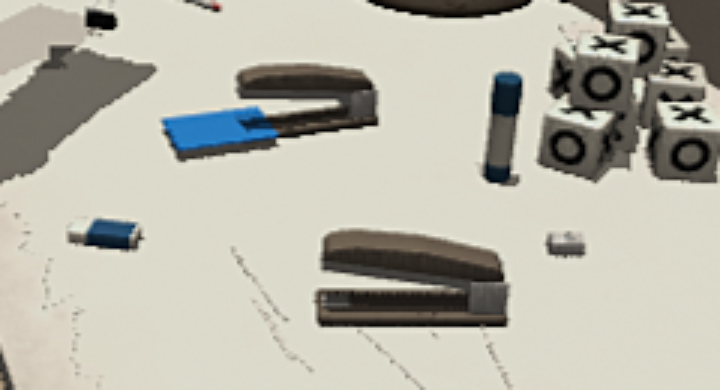

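View pics/top4.png

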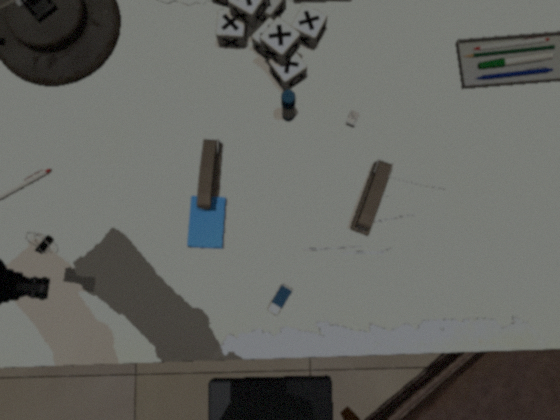

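The stapler stands unmoved to within 0.5 mm, its arm is up, and the other objects are where they were. Handing in.

```bash
python3 -c "
from bench import bot
print(bot.job_done())"
```

```text
the job is handed in; nothing more can be done
None
```

I pressed the card stapler's arm down to its lower stop, held it, and let it rise slowly under the closed fingertips. Then I backed away and handed the job in at about 11.5 s.

- **Press:** the vertical force stayed around 7 N, then jumped to 16.5–18 N with almost no further travel. The fingertip was then at about 35 mm and the side picture showed the arm down on the cards. The text gives 37 mm; the fingertip sat a little nearer the jaws than the press point, which fits the 2 mm difference.
- **Hold:** at least 0.75 s at the stop.
- **Release:** about 3.5 s at 8 mm/s. The force was 7.5, 6.6 and 5.5 N at the checks on the way up, and close to zero at the top. The finger was still bearing on the arm at every check, so I saw no sign of a snap.
- **Final check:** the stapler moved less than 0.5 mm and its arm is back at its original height. The empty stapler, glue stick, eraser and sharpener look unmoved in both pictures; I did not measure them.

One thing went differently from plan: the first travel moves stopped about 5 mm short in y, and I corrected that before touching the stapler. No check failed.

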